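Swing out the folding hook and hang the brush pail

TASK

On the small post stand, swing the folded hook out all the way to its stop. Then pick the little metal brush pail up by the flat tab on top of its handle, lower its handle onto the bare rod about midway between the hook's upturned tip and its collar until the rod takes some weight, slide it back along the rod until it is against the collar, and leave it hanging there. Be gentle: set the pail's weight down onto the hook rather than dropping or forcing it, do not press hard on the hook, and leave the other things on the table where they are.

Things in the scene. Friction and masses are not known exactly. Their poses are not given: they have to be found in the camera images.
- stand: Dark steel stand, fixed: base plate 130 x 120 x 12 mm and an upright flat post 44 mm wide (y), 16 mm thick (x = 0 to 16 mm), top at z = 210 mm. Origin on the table under the middle of the post's front face; -x is its front, roughly towards the robot; z up. The hook's upright pivot axis is in front of the post at x = -18, y = -8 mm.
- peg: Bright steel rod of the folding hook, 10 mm round, level, 190 mm above the table. Origin on the pivot axis and rod centre line; x along the rod to its tip, z up. Collar (18 mm round) at x = 45 to 50 mm, bare rod on to x = 105, then an upturned tip reaching x = 115 mm and rising 17 mm above the centre line. Barrel and clevis at the pivot: within 20 mm of it, 19 mm above the centre line.
- hook_home (a point): Point on top of the rod, 54 mm from the pivot, where the middle of the pail's 8 mm thick handle sits when it touches the collar. The clevis sits on a rubber bush: under load the hook gives here about 0.2 mm per newton downwards and 0.4 mm per newton when pushed along the rod towards the post.
- hook (a joint): Swing of the hook, rad. 0 = folded, pointing along the stand's +y across the post's front, its outer 80 mm overhanging past the post's edge, free to be pushed from behind. Grows counter-clockwise from above; 1.57 = fully out at a firm stop, pointing along the stand's -x. Friction hinge (0.3 N m): stays where it is left, yields to about 4 N sideways.
- pail: Small loose aluminium brush pail, 0.2 to 0.45 kg. Cup 56 mm across, 60 mm high; an upright rigid handle (8 mm thick in x, in the y-z plane) rises from the cup's sides (y = +-30 mm) and narrows to a flat roof 18 mm wide inside; on it a solid tab to hold, 8 (x) x 24 (y) x 44 mm high. Origin: centre of the underside, z up. Hangs with the rod along its x, either way round.
- pail_rim (a point): Centre of the cup's mouth, 60 mm above the pail's origin. The handle slides in stiff clips on the cup and was set differently each time: the underside of its roof, which goes on the rod, is 120 to 140 mm above the pail's origin, the tab's top 44 mm above that. The poses do not tell where in this range.
- bundle: Bystander: bundle of paint brushes lying flat, 70 x 227 x 24 mm, roughly along its y; origin under its centre.
- cup_of_brushes: Bystander: plastic cup crammed with upright brushes, 151 x 141 x 218 mm over all; origin under its centre.
- dropper: Bystander: round ceramic water dropper, 71 mm wide and high; origin under its centre.
- rinse_bottle: Bystander: clear bottle, 65 mm wide, 213 mm high, behind the stand; origin under its centre.

How it is judged:
By the outcome, as a careful person would: the job done as asked, in the order asked, and still so for the second after the job is handed in, with the robot touching nothing.
It also fails if it takes over 72 s, if anything falls off the work surface, if the arm or the gripper's body presses on something with over 40 N, if the wrist force passes 120 N, or if a joint passes its speed limit or range.

ROBOT

A 7-joint arm with a two-finger parallel gripper is mounted at the origin on the work surface; the furniture and walls round the work are solid. World frame = base frame: x ahead of the robot, y to its left, z up, the work surface at z = 0. Lengths are in m, angles in rad, forces in N, time in s.
With the tool pointing down it reaches from about 0.425 to 0.95 m from the base axis. Payload 4.7 kg.
Tool frame: the origin (TCP) lies on the centre line of the jaws, within the pads' length; the fingertips stand robot.nose_length ahead of it and the grasp point (between the pads) lies 8 mm behind it (robot.nose_length is the distance from the TCP to the fingertips, in m); z points along the fingers, y is the line along which they close (so a half turn about z gives the same grasp; the last joint's range is limited). The gripper opens to 85 mm and grips with 20 to 120 N. Pads are 22 mm wide; open, the fingers measure 114 mm over their backs; the gripper's body (76 mm by 85 mm) begins 54 mm behind the grasp point. The pads swing forward as they close: fully open they stand 13 mm farther back than shut.
Start: joints at [-1.132, 0.469, -0.049, 1.532, 0.024, 1.141, -0.082], TCP at [0.304, 0.603, 0.242] pointing down, gripper open.
Joint ranges: [-2.59, 2.59], [-0.33, 1.99], [-1.39, 1.29], [0.1, 2.45], [-1.04, 4.18], [0.21, 1.99], [-2.66, 2.66]. Speed limits (rad/s): [2.57, 2.57, 3.14, 3.14, 3.14, 3.14, 3.14].

INTERFACE

Orientations are given as [roll, pitch, yaw] about the fixed x, y, z axes, in that order (R = Rz(yaw) Ry(pitch) Rx(roll)).
In Python, from plant import robot gives the robot as it stands. Calls block until the motion is done:
- robot.goto(position, orientation): joint-space move of the TCP to a pose.
- robot.move_straight(position, vel=0.15, attitude=None, contact_N=None): straight line of the TCP; attitude=None keeps the orientation; vel is the mean speed in m/s. With contact_N (N) it stops when the force on the tool has changed by that much, and returns True; else False.
- robot.move_joints(angles): joint-space move.
- robot.grip(opening, strength=None): opening from 0.0 (shut) to 1.0 (fully open); strength is the grip in N (None keeps the last); returns when the fingers have stopped.
- robot.sleep(seconds).
- robot.inverse_kinematics(position, orientation): joint angles nearest the present ones, or None.
- robot.sense(): the state.
- robot.grab_frame(name): name is "side" or "top" or "wrist"; returns a dict with "image" (420x560x3 uint8, red, green, blue), "range_z" (420x560 float32, m along the optical axis (not along the pixel's ray), 0 where there is no reading), "fx", "fy", "cx", "cy" (pixels), "R" (3x3) and "t" (3): a world point X has camera coordinates R X + t. Camera axes: x right, y down, z forward; pixel columns grow to the right and rows downward; lengths in m; the calibration is good to about 2 mm. A picture is of the moment at which its call begins.
A pose or a line that the arm cannot do raises robot.IKError and nothing moves.
- robot.close_job(): hands the job in; it is judged then, once.
The state is a dict: "t": time; "joint_pos": joint angles; "joint_velocities": joint speeds; "effort": joint torques, N m; "tcp_pos": TCP position; "tcp_rot": TCP orientation; "wrist_force": force on the tool from outside, world axes, zero at the start; "torque": the same for the moment, N m; "opening": opening from 0.0 (shut) to 1.0 (fully open); "gripper_force": force on a finger pad.
Only numpy, scipy, OpenCV 4.12 (cv2) and the standard library are available. Lean on these libraries where they do the work, as an engineer would, in place of code of your own. Each camera call takes 0.05 s, during which the arm holds its last target. There are 200 camera calls.

## Working session

There is one attempt and no reset: what is moved stays moved. The work goes in short steps, each a Python script; the robot and the scene stay as the last script left them, time stands still between calls to the robot, and variables do not carry over. Pictures are saved under pics/ and viewed, at most 10 in all, crops included, and the job is handed in when it is done.

```bash
ls; mkdir -p pics
cat > h.py <<'E'
import numpy as np, cv2
from plant import robot
def grab(name):
    return robot.grab_frame(name)
def save(f,fn): cv2.imwrite('pics/'+fn,f['image'][:,:,::-1])
def cloud(f):
    z=f['range_z'];v,u=np.mgrid[:z.shape[0],:z.shape[1]]
    P=np.stack([(u-f['cx'])/f['fx']*z,(v-f['cy'])/f['fy']*z,z],-1)
    W=(P-np.array(f['t']))@np.array(f['R']); W[z<=0]=np.nan
    return W
def proj(f,X):
    c=np.array(f['R'])@np.array(X)+f['t'];return f['fx']*c[0]/c[2]+f['cx'],f['fy']*c[1]/c[2]+f['cy']
E
python3 - <<'E'
from h import *
for n in('side','top'):
    f=grab(n);save(f,n+'1.png');np.savez('pics/'+n+'1.npz',**f);R=np.array(f['R']);print(n,-R.T@f['t'],R[2],f['fx'])
print(robot.nose_length,robot.sense())
E
```

```text
pics
side [ 0.58160015 -1.06506572  0.65961167] [-0.00707543  0.91271587 -0.40853358] 512.9444804012127
top [0.42980088 0.10840794 1.0723388 ] [ 0.13942331  0.0064024  -0.99021217] 420.8026527715259
0.011 {'t': 0.1, 'joint_pos': array([-1.13193511,  0.46939624, -0.04859452,  1.53357928,  0.02404438,
        1.1410094 , -0.08230634]), 'joint_velocities': array([-0.0006314 , -0.00321195,  0.00113661, -0.0021572 ,  0.00074971,
       -0.00079559, -0.00217856]), 'effort': array([ 1.69364348e-04, -5.11513996e+01, -4.72487358e-02, -2.38393003e+01,
        1.07752980e-02,  4.35457681e-03,  3.23398046e-05]), 'tcp_pos': array([0.30409362, 0.60204734, 0.24134039]), 'tcp_rot': array([-3.13978291e+00,  1.32452868e-05,  2.67383063e+00]), 'wrist_force': array([ 0.37496222, -0.99805438, -0.01866674]), 'torque': array([ 0.00274452, -0.01328909,  0.01656516]), 'gripper_force': 0.0, 'opening': 1.001338527267734}
```

View pics/side1.png

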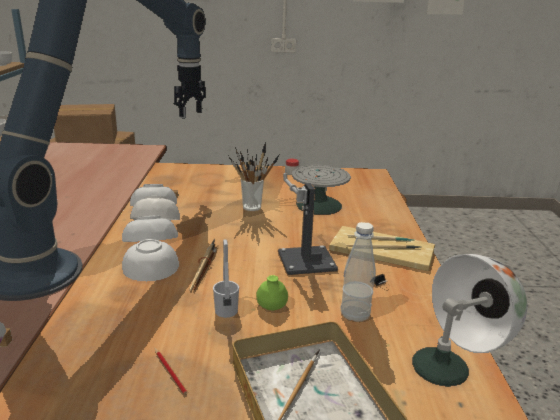

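View pics/top1.png

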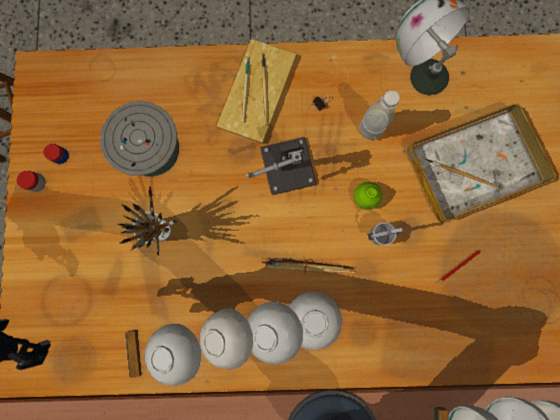

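The top view has +x up and +y to the left. The stand is at about (290,165), with its hook folded left to about (248,176). The pail is at (384,233), the dropper at (368,195), the bottle at (378,118) and the brush cup at (150,228). Next I'll take metric positions from the depth data.

Run:
```python
from h import *
f=dict(np.load('pics/top1.npz'));W=cloud(f)
im=f['image'].astype(int)
def box(u0,u1,v0,v1,zlo,zhi):
    w=W[v0:v1,u0:u1].reshape(-1,3);return w[(w[:,2]>zlo)&(w[:,2]<zhi)]
def desc(n,w):
    if len(w)<3: print(n,len(w));return
    (c,s,a)=cv2.minAreaRect((w[:,:2]*1000).astype(np.float32))
    print(n,len(w),'mean',w.mean(0).round(4),'rect',np.round(c,1),np.round(s,1),round(a,1),'z',np.nanpercentile(w[:,2],[5,50,95]).round(4))
desc('base',box(255,325,130,200,.006,.02))
desc('posttop',box(240,325,130,200,.2,.23))
desc('rod',box(235,325,130,200,.18,.2))
for lo,hi in((.03,.08),(.1,.13),(.13,.15),(.15,.2)): desc('pail%g'%lo,box(360,410,205,250,lo,hi))
desc('dropper',box(345,385,178,212,.02,.09))
desc('bottle',box(355,405,85,142,.1,.25))
desc('cupbr',box(110,185,180,255,.1,.25))
w=box(235,325,130,200,.17,.24); o=np.argsort(-w[:,1]); print(w[o][::6].round(3).tolist())
w=box(360,410,205,250,.1,.25); print(w.round(3).tolist())
cv2.imwrite('pics/crop1.png',cv2.resize(f['image'][120:260,230:420,::-1],None,fx=4,fy=4,interpolation=cv2.INTER_CUBIC))
```

```text
base 1737 mean [0.6678 0.0898 0.0112] rect [693.   92.4] [174.9 126.5] 11.7 z [0.0075 0.011  0.0157]
posttop 311 mean [0.6572 0.0839 0.207 ] rect [643.9 120.1] [ 43.1 132.7] 16.7 z [0.2028 0.2073 0.2107]
rod 273 mean [0.6304 0.1171 0.1925] rect [642.1 116.5] [ 42.2 126.8] 19.1 z [0.1855 0.1928 0.1976]
pail0.03 270 mean [ 0.5018 -0.1325  0.0484] rect [ 512.4 -135.3] [107.6  72.5] 8.9 z [0.0317 0.0504 0.0611]
pail0.1 31 mean [ 0.4833 -0.1233  0.1144] rect [ 485.7 -136.5] [ 7.8 43.4] 10.0 z [0.1005 0.1146 0.1263]
pail0.13 10 mean [ 0.4835 -0.13    0.1379] rect [ 482.2 -133.1] [13.   5.6] 67.2 z [0.1313 0.1375 0.1464]
pail0.15 50 mean [ 0.486 -0.138  0.167] rect [ 486.2 -139.3] [ 7.9 23.3] 9.6 z [0.1587 0.1679 0.1709]
dropper 635 mean [ 0.5813 -0.1081  0.0486] rect [ 584.7 -112.1] [69.5 69. ] 28.9 z [0.0303 0.0495 0.0694]
bottle 821 mean [ 0.756  -0.1288  0.1625] rect [ 759.  -132.4] [63.4 48.3] 61.5 z [0.1098 0.1565 0.2141]
cupbr 1006 mean [0.5171 0.4137 0.1391] rect [508.2 400.4] [131.6 126.3] 37.0 z [0.1045 0.1355 0.185 ]
[[0.61, 0.179, 0.204], [0.606, 0.175, 0.203], [0.614, 0.173, 0.
[... 3716 characters left out ...]
5, -0.12, 0.111], [0.484, -0.122, 0.115], [0.484, -0.124, 0.116], [0.484, -0.125, 0.121], [0.484, -0.127, 0.122], [0.484, -0.129, 0.124], [0.483, -0.129, 0.132], [0.483, -0.129, 0.14], [0.482, -0.129, 0.149], [0.481, -0.128, 0.159], [0.481, -0.13, 0.163], [0.481, -0.131, 0.167], [0.482, -0.14, 0.139], [0.483, -0.116, 0.1], [0.483, -0.118, 0.103], [0.482, -0.118, 0.112], [0.482, -0.12, 0.11], [0.482, -0.122, 0.113], [0.482, -0.124, 0.117], [0.482, -0.125, 0.119], [0.481, -0.126, 0.124], [0.481, -0.128, 0.127], [0.481, -0.129, 0.131], [0.481, -0.13, 0.134], [0.481, -0.116, 0.101], [0.48, -0.119, 0.107], [0.48, -0.121, 0.109], [0.48, -0.124, 0.115], [0.479, -0.116, 0.1], [0.478, -0.117, 0.103]]
```

View pics/crop1.png

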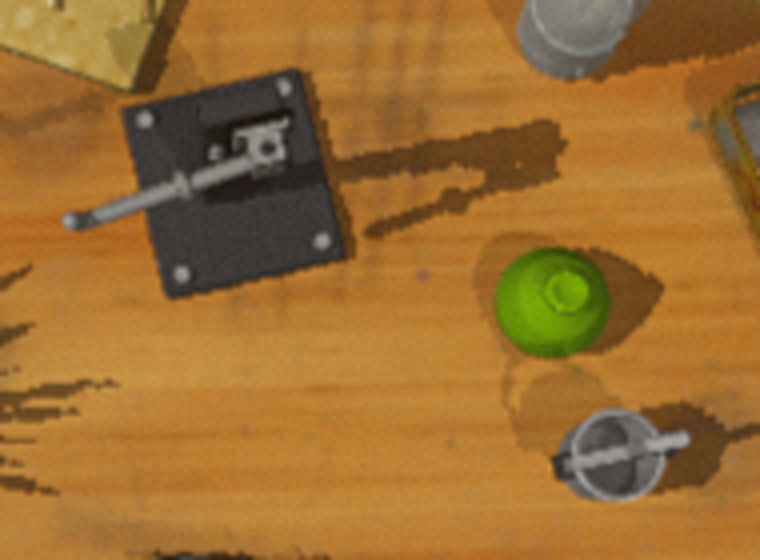

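The crop shows the stand base corners at about (123,110), (298,70), (348,258) and (168,298), and the rod running from its pivot at (265,148) to its tip at (70,220). The pail's tab and handle are rotated about 10°.

```bash
cat >> h.py <<'E'
def cast(f,u,v,z):
    R=np.array(f['R']);C=-R.T@np.array(f['t']);d=R.T@np.array([(u-f['cx'])/f['fx'],(v-f['cy'])/f['fy'],1]);return (C+d*(z-C[2])/d[2])[:2]
E
python3 - <<'E'
from h import *
f=dict(np.load('pics/top1.npz'))
c=lambda x,y,z:cast(f,x/4+230-.4,y/4+120-.4,z)
P=np.array([c(*p,.012) for p in((123,110),(298,70),(348,258),(168,298))])
cc,s,a=cv2.minAreaRect((P*1000).astype(np.float32));print('base',cc,s,a)
r=[c(*p,.19) for p in((90,214),(182,185),(240,165))];d=r[0]-r[2];print('rod',r,np.degrees(np.arctan2(d[1],d[0])),'pivot',c(265,150,.209),'tip',c(70,221,.207))
# tool yaw options
from numpy import pi
piv=c(265,150,.209)
for y0 in(15,-165):
  for k in(0,45,90):
    th=np.radians(105+k);n=np.array([-np.sin(th),np.cos(th)]);p=piv+.075*np.array([np.cos(th),np.sin(th)])-.02*n
    print(y0,k,robot.inverse_kinematics([*p,.183],[pi,0,np.radians(y0+k)]))
for y in(99.6,-80.4): print(y,robot.inverse_kinematics([.486,-.139,.1515],[pi,0,np.radians(y)]))
E
```

```text
base (670.95068359375, 82.8196792602539) (128.49830627441406, 117.84994506835938) 11.702549934387207
rod [array([0.61627156, 0.1649967 ]), array([0.63054066, 0.11536248]), array([0.640506  , 0.08394464])] 106.64657912699589 pivot [0.64361111 0.07107283] tip [0.60927201 0.17447201]
15 0 [-0.67714167  0.54268146  0.5615912   1.6591054  -0.32565604  1.03452511
 -1.32110567]
15 45 [-0.64966437  0.43555289  0.49422213  1.80061479 -0.24566886  0.96648937
 -0.57733119]
15 90 [-0.50001296  0.37162697  0.38635776  1.86980377 -0.17122744  0.93240606
  0.22677095]
-165 0 [-0.28551303  0.49517884 -0.00767843  1.63388941  0.00430178  1.01254088
  1.53804784]
-165 45 [-0.17583059  0.41167065 -0.13813531  1.77192615  0.06718968  0.962554
  2.27700715]
-165 90 [-0.98123892  0.58144333  1.11613657  1.89329213 -0.60331489  1.0545525
 -2.49167   ]
99.6 [-0.35694935  0.35276295  0.68574235  2.05575225 -0.30067837  0.83115227
  0.67144642]
-80.4 [-0.64290177  0.51100804  1.12040279  2.06742772 -0.58451929  0.92382118
 -2.17283732]
```

Run:
```python
from h import *
from numpy import pi
piv=np.array([.6436,.0711])
def pose(deg,off):
    th=np.radians(deg);n=np.array([-np.sin(th),np.cos(th)])
    return [*(piv+.077*np.array([np.cos(th),np.sin(th)])-off*n),.182],[pi,0,np.radians(deg-90)]
p=robot.sense()['tcp_pos'];robot.grip(0.0)
robot.move_straight([p[0],p[1],.40],vel=.3)
q,a=pose(106,.042)
robot.goto([q[0],q[1],.30],a)
robot.move_straight(q,vel=.2)
print(robot.sense()['t'])
hit=robot.move_straight(pose(106,.016)[0],vel=.06)
for d in range(116,187,10):
    q,a=pose(d,.016);robot.move_straight(q,vel=.09,attitude=a)
    s=robot.sense();print(d,s['t'],s['wrist_force'].round(1))
for d in range(189,202,3):
    q,a=pose(d,.016);h=robot.move_straight(q,vel=.04,attitude=a,contact_N=6)
    s=robot.sense();print(d,h,s['t'],s['wrist_force'].round(1),s['tcp_pos'])
    if h:break
q,a=pose(d-3,.045);robot.move_straight(q,vel=.1)
robot.move_straight([q[0],q[1],.30],vel=.2)
f=grab('top');save(f,'top2.png');np.savez('pics/top2.npz',**f)
cv2.imwrite('pics/crop2.png',cv2.resize(f['image'][120:260,230:420,::-1],None,fx=4,fy=4,interpolation=cv2.INTER_CUBIC))
print(robot.sense()['t'])
```

```text
4.3667
116 5.275 [ 2.8  0.2 -0.1]
126 5.6 [3.4 1.5 0.2]
136 5.925 [ 2.6  0.4 -0.1]
146 6.25 [2.9 1.1 0.6]
156 6.575 [2.9 0.  0. ]
166 6.9 [2.5 0.9 0.2]
176 7.225 [ 0.6  2.  -0. ]
186 7.55 [ 1.   2.3 -0. ]
189 False 7.8 [ 0.9  2.7 -0.2] [0.5649559  0.07563029 0.18184744]
192 False 8.05 [0.1 2.9 0.5] [0.56482673 0.07114336 0.18188868]
195 False 8.3 [ 0.2  4.7 -0.4] [0.56488416 0.0673983  0.181924  ]
198 False 8.55 [-1.5  7.8 -0.5] [0.56477999 0.06521577 0.18186051]
201 False 8.8 [-1.3 11.3 -0.2] [0.56479289 0.06315986 0.1817412 ]
10.075
```

View pics/crop2.png

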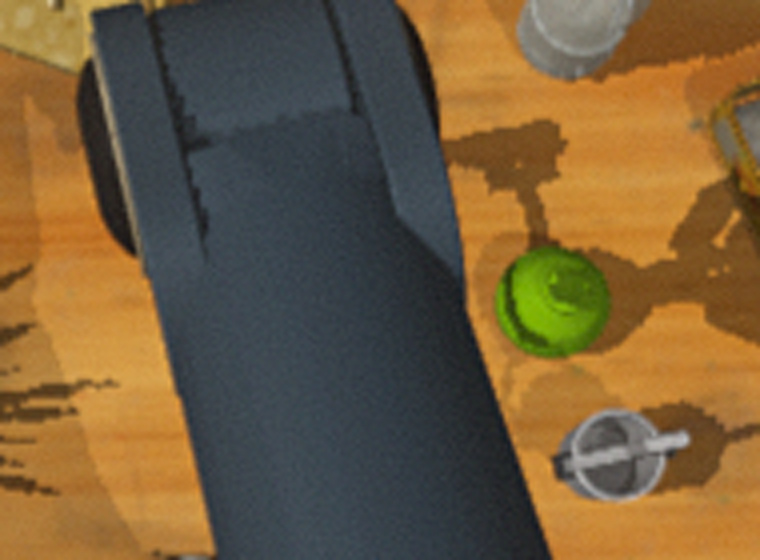

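The arm hides the stand in this view, but the force rise at about 194° indicates the stop. The pail at crop (612,455) has not moved. I'll go above it and take another look at the rod from there.

Run:
```python
from h import *
from numpy import pi
robot.goto([.486,-.139,.26],[pi,0,np.radians(99.6)])
robot.grip(.45)
for n in('top','side','wrist'):
    f=grab(n);save(f,n+'3.png');np.savez('pics/'+n+'3.npz',**f)
    if n=='wrist': w=f['image']
    if n=='top': t=f['image']
    if n=='side': s=f['image']
a=cv2.resize(t[120:260,230:420],(760,560)); 
b=cv2.resize(np.hstack([s[140:350,180:400],cv2.resize(w,(280,210))]),None,fx=1.6,fy=1.6)
cv2.imwrite('pics/c3a.png',a[:,:,::-1]);cv2.imwrite('pics/c3b.png',b[:,:,::-1])
print(robot.sense()['t'])
```

```text
11.6333
```

View pics/c3a.png

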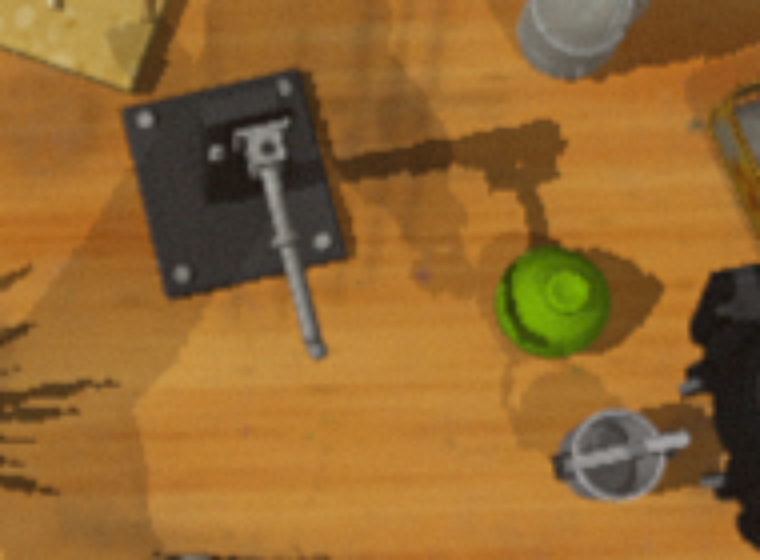

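View pics/c3b.png

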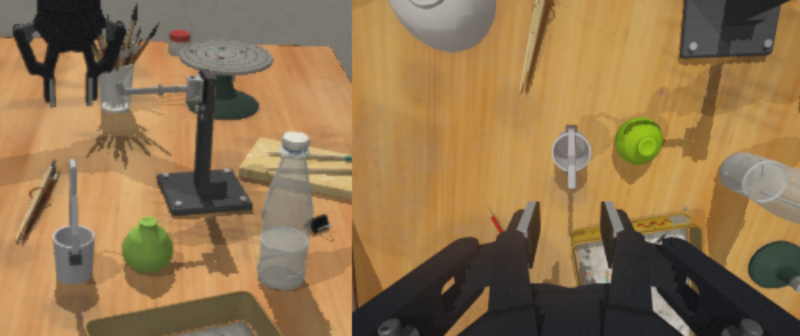

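The rod is now out at the stop. In the crop the pivot is at (265,148), the collar at (283,238) and the tip at (317,350). The pail and dropper have not moved. Next is the grasp, using a wrist-force reading to weigh the pail.

Run:
```python
from h import *
from numpy import pi
f=dict(np.load('pics/top3.npz'))
c=lambda x,y,z:cast(f,x/4+230-.4,y/4+120-.4,z)
pts=np.array([c(*p,.19) for p in((270,178),(283,238),(296,285),(308,325))]);d=pts[-1]-pts[0]
print(pts.round(4).tolist(),np.degrees(np.arctan2(d[1],d[0])),'pivot',c(265,150,.209),'tip',c(317,350,.207))
W=cloud(f);w=W[150:215,285:315].reshape(-1,3);w=w[(w[:,2]>.18)&(w[:,2]<.2)&(w[:,0]<.62)]
vx,vy,x0,y0=cv2.fitLine(w[:,:2].astype(np.float32),cv2.DIST_L2,0,.01,.01).ravel();print(len(w),'fit',np.degrees(np.arctan2(vy,vx)),x0,y0)
robot.move_straight([.486,-.139,.1515],vel=.1,contact_N=8)
f0=robot.sense()['wrist_force']
robot.grip(0.0,40)
s=robot.sense();print(s['opening'],s['gripper_force'],s['wrist_force'].round(2),f0.round(2),s['tcp_pos'].round(4))
robot.move_straight([.486,-.139,.26],vel=.1)
robot.sleep(.3)
s=robot.sense();print(s['opening'],s['gripper_force'],s['wrist_force'].round(2),s['tcp_pos'].round(4),s['t'])
g=grab('side');save(g,'side4.png');np.savez('pics/side4.npz',**g)
g=grab('top');np.savez('pics/top4.npz',**g)
```

```text
[[0.6329, 0.0681], [0.6, 0.0624], [0.5744, 0.0564], [0.5528, 0.0509]] -167.88076673653612 pivot [0.64361111 0.07107283] tip [0.53718269 0.04789244]
183 fit 11.762209 0.58135456 0.05750957
0.08728086086919255 42.139374017715454 [ 0.85 -0.26  1.92] [-0.17 -0.28  0.31] [ 0.4865 -0.1391  0.152 ]
0.0847981901356767 41.40898525714874 [-0.31 -0.24 -2.83] [ 0.4859 -0.139   0.2597] 14.775
```

```bash
cat >> h.py <<'E'
from numpy import pi
PIV=np.array([.6436,.0708]);A=np.radians(191.8);D=np.array([np.cos(A),np.sin(A)]);ATT=[pi,0,A-pi/2]
def at(r,z): return [*(PIV+r*D),z]
def st(m=''):
    s=robot.sense();p=s['tcp_pos'];print(m,'t',round(s['t'],2),'r',round(float((p[:2]-PIV)@D),4),'z',round(p[2],4),'F',s['wrist_force'].round(2),'op',round(s['opening'],3))
E
python3 - <<'E'
from h import *
robot.move_straight(at(.165,.246),vel=.12,attitude=ATT);st()
g=grab('side');np.savez('pics/side5.npz',**g)
robot.move_straight(at(.0775,.246),vel=.06,contact_N=3);robot.sleep(.3);st()
h=grab('side');np.savez('pics/side6.npz',**h)
u,v=map(int,proj(g,at(.1,.19)));print(u,v)
im=np.hstack([x['image'][v-60:v+110,u-60:u+80] for x in(g,h)])
cv2.imwrite('pics/c5.png',cv2.resize(im,None,fx=2.8,fy=2.8,interpolation=cv2.INTER_CUBIC)[:,:,::-1])
E
```

```text
t 16.5 r 0.1651 z 0.246 F [ 0.7  -0.87 -3.51] op 0.087
 t 18.46 r 0.0776 z 0.2461 F [-0.64  0.66 -3.88] op 0.09
256 196
```

View pics/c5.png

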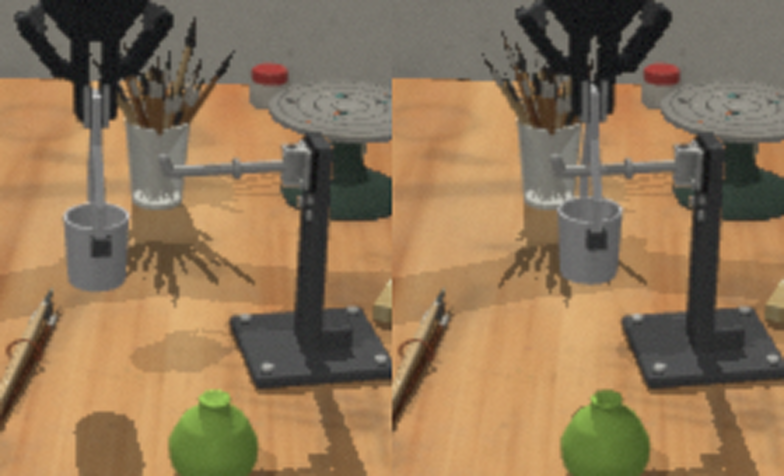

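The right half shows the handle around the rod at x≈594, about midway between the tip (558) and the collar (628), with nothing touching. Next I lower it until it makes contact.

Run:
```python
from h import *
robot.move_straight(at(.0775,.229),vel=.04,contact_N=3);robot.sleep(.2);st('near')
z=.229
f0=np.mean([robot.sense()['wrist_force'] for _ in range(1)],0)
for i in range(16):
    z-=.001
    robot.move_straight(at(.0775,z),vel=.01);robot.sleep(.1);st(i)
    if robot.sense()['wrist_force'][2]-f0[2]>1.2: break
h=grab('side');np.savez('pics/side7.npz',**h)
```

```text
near t 19.28 r 0.0773 z 0.2293 F [ 0.37  0.6  -3.81] op 0.087
0 t 19.63 r 0.0775 z 0.228 F [-0.35 -0.1  -3.97] op 0.084
1 t 19.98 r 0.0775 z 0.227 F [ 1.03  0.93 -3.33] op 0.086
2 t 20.33 r 0.0775 z 0.226 F [-0.64  0.74 -2.95] op 0.084
3 t 20.68 r 0.0775 z 0.225 F [-0.01  0.58 -4.38] op 0.086
4 t 21.03 r 0.0775 z 0.224 F [ 0.87  0.42 -3.73] op 0.087
5 t 21.38 r 0.0775 z 0.223 F [-0.08 -0.5  -4.18] op 0.091
6 t 21.73 r 0.0775 z 0.222 F [ 0.13  0.29 -2.59] op 0.084
```

```bash
cat >> h.py <<'E'
def F(n=12):
    v=[]
    for _ in range(n): robot.sleep(.02);v.append(robot.sense()['wrist_force'])
    return np.mean(v,0)
E
python3 - <<'E'
from h import *
z=.222;print(F().round(2))
for i in range(8):
    z-=.0006
    robot.move_straight(at(.0775,z),vel=.01);f=F();print(round(z,4),f.round(2))
    if f[2]>-2.2: break
st()
E
```

```text
[ 0.04 -0.11 -3.07]
0.2214 [-0.15 -0.44 -3.32]
0.2208 [-0.07 -0.05 -3.14]
0.2202 [ 0.    0.15 -2.4 ]
0.2196 [-0.07  0.01 -1.72]
 t 23.78 r 0.0775 z 0.2197 F [-0.53  0.79 -0.63] op 0.084
```

Run:
```python
from h import *
z=.2196;r=.0775
while r>.047:
    dr=.003 if r>.060 else .0008
    r-=dr
    robot.move_straight(at(r,z),vel=.02);f=F(8);al=f[:2]@D
    print(round(r,4),'along',round(al,2),'z',f[2].round(2))
    if f[2]<-2.5: z-=.0003
    if f[2]>-.7: z+=.0003
    if al>2.0: break
st()
h=grab('side');np.savez('pics/side8.npz',**h)
im=h['image'][136:306,186:336];cv2.imwrite('pics/c8.png',cv2.resize(im,None,fx=3.5,fy=3.5,interpolation=cv2.INTER_CUBIC)[:,:,::-1])
```

```text
0.0745 along 0.46 z -1.67
0.0715 along 0.63 z -1.49
0.0685 along 0.18 z -1.23
0.0655 along 0.85 z -1.23
0.0625 along 0.58 z -0.53
0.0595 along 0.22 z -1.53
0.0587 along 0.99 z -0.83
0.0579 along 0.98 z -1.01
0.0571 along 1.2 z -1.08
0.0563 along 1.45 z -0.81
0.0555 along 0.86 z -0.98
0.0547 along 1.53 z -0.74
0.0539 along 1.37 z -0.85
0.0531 along 1.2 z -0.74
0.0523 along 1.37 z -0.76
0.0515 along 1.47 z -0.96
0.0507 along 2.85 z -0.53
 t 30.6 r 0.0509 z 0.2198 F [-2.83 -1.   -0.78] op 0.089
```

View pics/c8.png

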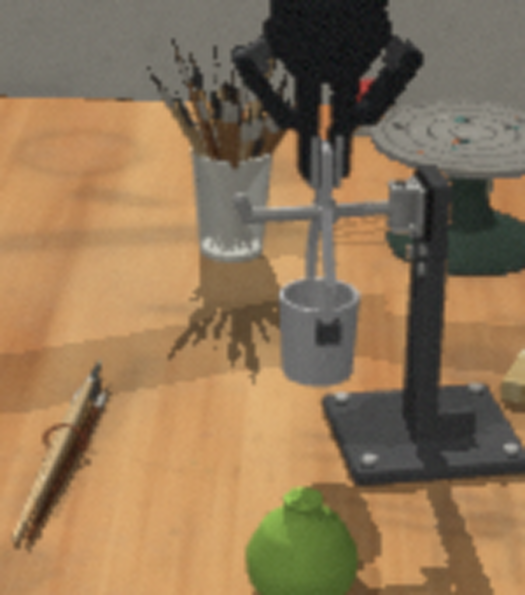

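The handle is now at the collar (x≈325), with the pail hanging level. I'll confirm that contact, set the remaining weight down, and release.

Run:
```python
from h import *
z=.2199;r=.0507
for i in range(2):
    r-=.0005;robot.move_straight(at(r,z),vel=.02);f=F(12);al=f[:2]@D;print(r,'along',al.round(2),'z',f[2].round(2))
    if al>3.5:break
for i in range(5):
    z-=.0003;robot.move_straight(at(r,z),vel=.01);f=F(12);print(round(z,4),f.round(2))
    if f[2]>-.3: break
robot.grip(.30);st('open')
robot.move_straight(at(r,z+.07),vel=.05);print(F().round(2));st()
robot.move_straight(at(.15,.38),vel=.2)
robot.goto([.45,-.30,.38],ATT);st()
for n in('side','top'):
    h=grab(n);np.savez('pics/%s9.npz'%n,**h)
    if n=='side': im=h['image'][136:306,186:336]
    else: im=np.hstack([im,cv2.resize(h['image'][130:260,240:340],(131,170))])
cv2.imwrite('pics/c9.png',cv2.resize(im,None,fx=2.8,fy=2.8,interpolation=cv2.INTER_CUBIC)[:,:,::-1])
```

```text
0.0502 along 3.25 z -0.24
0.0497 along 4.36 z -0.21
0.2196 [-4.57 -0.93  0.37]
open t 32.32 r 0.0485 z 0.2202 F [-0.57 -0.82 -0.14] op 0.297
[-0.07 -0.08 -0.13]
 t 34.07 r 0.0498 z 0.2894 F [-0.73 -0.28 -0.92] op 0.3
 t 36.18 r 0.264 z 0.3795 F [-0.14 -0.54  0.34] op 0.304
```

View pics/c9.png

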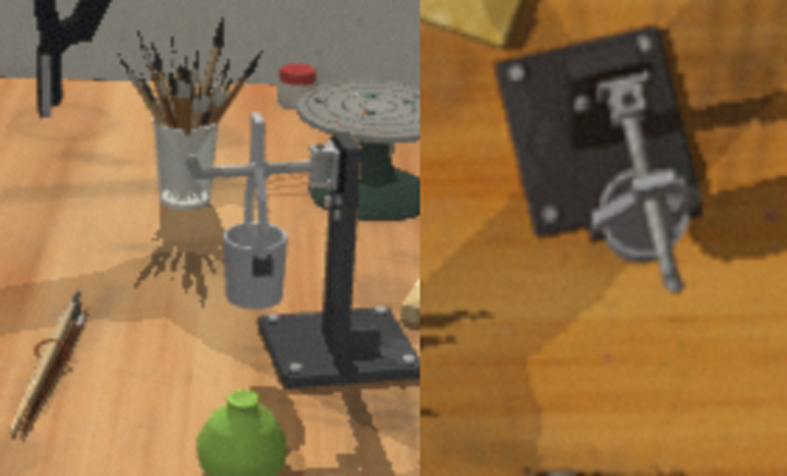

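The pail hangs freely on the rod by its handle, with the gripper clear. One numeric check of the tab's position along the rod, and then I'll hand in.

Run:
```python
from h import *
f=grab('top');W=cloud(f)
w=W[130:260,240:340].reshape(-1,3);w=w[(w[:,2]>.225)&(w[:,2]<.26)]
c,s,a=cv2.minAreaRect((w[:,:2]*1000).astype(np.float32));c=np.array(c)/1000
print(len(w),c,s,a,'r',(c-PIV)@D,'lat',(c-PIV)@[-D[1],D[0]],w[:,2].max())
f=dict(np.load('pics/top3.npz'));W=cloud(f)
w=W[150:215,285:315].reshape(-1,3);w=w[(w[:,2]>.17)&(w[:,2]<.215)&(w[:,0]<.635)]
r=(w[:,:2]-PIV)@D;l=(w[:,:2]-PIV)@[-D[1],D[0]]
for x in np.arange(.036,.116,.002):
    m=abs(r-x)<.0015
    if m.sum(): print(round(x,3),l[m].min().round(4),l[m].max().round(4),w[m,2].max().round(3),end=' | ')
```

```text
51 [0.59102814 0.0584644 ] (7.272406578063965, 23.22203254699707) 12.650473594665527 r 0.05398346407705938 lat 0.0013241806969563781 0.23786305503315297
0.036 -0.0035 0.0054 0.194 | 0.038 -0.0043 0.0047 0.194 | 0.04 -0.0029 0.0041 0.196 | 0.042 -0.0029 0.0033 0.196 | 0.044 -0.0083 0.0068 0.198 | 0.046 -0.0083 0.0086 0.198 | 0.048 -0.007 0.0086 0.198 | 0.05 -0.0069 0.0081 0.201 | 0.052 -0.0038 0.0052 0.195 | 0.054 -0.0038 0.0052 0.195 | 0.056 -0.0022 0.0048 0.193 | 0.058 -0.003 0.0041 0.193 | 0.06 -0.003 0.0035 0.196 | 0.062 -0.004 0.0048 0.196 | 0.064 -0.004 0.0046 0.196 | 0.066 -0.0029 0.0042 0.196 | 0.068 -0.0032 0.0036 0.195 | 0.07 -0.0035 0.0051 0.195 | 0.072 -0.0039 0.0048 0.195 | 0.074 -0.0028 0.004 0.194 | 0.076 -0.0031 0.004 0.194 | 0.078 -0.0036 0.005 0.194 | 0.08 -0.0039 0.005 0.195 | 0.082 -0.0039 0.0049 0.195 | 0.084 -0.003 0.0038 0.196 | 0.086 -0.0034 0.0035 0.195 | 0.088 -0.0036 0.0052 0.196 | 0.09 -0.0043 0.0046 0.196 | 0.092 -0.0028 0.0041 0.194 | 0.094 -0.0033 0.0056 0.196 | 0.096 -0.0037 0.0056 0.194 | 0.098 -0.0039 0.0051 0.197 | 0.1 -0.0039 0.0044 0.195 | 0.102 -0.0029 0.0038 0.197 | 0.104 -0.0035 0.0054 0.203 | 0.106 -0.0041 0.0038 0.205 | 0.108 -0.0032 0.0038 0.208 | 0.11 -0.0033 0.0051 0.208 | 0.112 -0.0033 0.005 0.206 | 0.114 0.0001 0.0022 0.206 |
```

The tab sits at r = 54.0 mm, which matches hook_home, and the collar spans 45–50 mm.

```bash
python3 -c "
from plant import robot
print(robot.close_job())"
```

```text
the job is handed in; nothing more can be done
None
```

The job is handed in: the hook is out at its stop, and the pail hangs from its handle on the rod against the collar (handle measured 54 mm from the pivot), gripper clear, about 36 s used.

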